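# Tidy the stationery into the desk tray

## Robot

A 6-joint arm with a two-finger parallel gripper is mounted at the origin on the work surface. World frame = base frame: x ahead of the robot, y to its left, z up, the work surface at z = 0. Lengths are in m, angles in rad, forces in N, time in s.
With the tool pointing down it reaches from about 0.25 to 0.775 m from the base axis. Payload 8.9 kg.
Tool frame: the origin (TCP) lies midway between the tips of the shut fingers; the grasp point (between the pads) lies 19 mm behind it; z points along the fingers, y is the direction in which the jaws open and shut (so a half turn about z gives the same grasp; the last joint's range is limited). The gripper opens to 85 mm and grips with 20 to 120 N. Pads are 22 mm wide; open, the fingers measure 114 mm over their backs; the gripper's body (76 mm by 85 mm) begins 54 mm behind the grasp point. The pads swing forward as they close: fully open they stand 13 mm farther back than shut.
Start: joints at [-1.281, 0.291, -0.153, 1.127, 0, 1.431], TCP at [0.218, -0.477, 0.231] pointing down, gripper open.
Joint ranges: [-2.52, 2.52], [-0.91, 1.74], [-1.3, 1.37], [-1.96, 2.02], [-1.52, 1.47], [-3.14, 3.14]. Speed limits (rad/s): [2.22, 2.22, 2.79, 3.14, 3.14, 3.14].

## Interface

Orientations are given as a unit quaternion [w, x, y, z].
In Python, from station import telemetry, cams, arm gives the robot as it stands.
- The arm moves only by the shell command python3 -m inch 'ROWS' [FORCE]. ROWS is JSON, a list of rows, each a list of 3 entries, a list of its own where there are three numbers: the opening, from 0 (shut) to 1 (fully open), then the shift along the tool's x, y, z in mm, then the turn about the tool's z in rad. In form: [[hand, [tx, ty, tz], roll], ...]. A call has 1 to 10 rows; each row shifts and turns the commanded pose from where the row before left it, along the tool's axes as they then stand; what a row does not reach is not made up. A row lasts 1/10 s, in which the tool goes at most 50 mm and 8.59 degrees, less where a joint would pass 70% of its speed; a pose out of reach is approached as far as the arm can. A call is refused whole if a number of a shift passes 50 or a number of a turn 0.15, either way. A call with a gripper value outside its range is refused whole. The fingers move at their own pace and stop on an object; FORCE is the grip in N (left out, the last holds). Time passes only in rows, so rows that do not move let the fingers close. It gives the time, the measured TCP pose, the force and the opening at its end, in the units of the state.
- telemetry.observe(): the state, without advancing time (a new reading comes with each control period).
- cams.read_camera(name): name is "scene" or "top" or "wrist"; returns the picture (400x640x3 uint8, red, green, blue); there is no depth.
- cams.camera_params(name): a dict with "intrinsics" (3x3 intrinsics, pixels), "k1" (the pictures are not rectified: a ray, as slopes to the right and down, at radius r is drawn at 1 + k1 r^2 times it, then the intrinsics apply), "camera_from_world" (4x4, takes a point from world to camera coordinates); the wrist camera has in their place "hand_eye" (4x4, takes a point from camera to tool coordinates, whose origin is the TCP and whose axes are the flange's). Camera axes: x right, y down, z forward; pixel columns grow to the right and rows downward; lengths in m; the calibration is good to about 2 mm. A picture is of the moment at which its call begins: read the wrist's pose just before it. camera_params takes no time and is no camera call.
- arm.finish_job(): hands the job in, once; it reports no verdict.
The state is a dict: "t": time; "joints": joint angles; "dq": joint speeds; "effort": joint torques, N m; "eef_pos": TCP position; "tcp_rot": TCP orientation; "ft_force": force on the tool from outside, world axes, zero at the start; "ft_torque": the same for the moment, N m; "gripper_width": opening from 0.0 (shut) to 1.0 (fully open).
Only numpy, scipy, OpenCV 4.12 (cv2) and the standard library are available. Lean on these libraries where they do the work, as an engineer would, in place of code of your own. Each camera call takes 0.05 s, during which the arm holds its last target. There are 200 camera calls.

## Task

Tidy the loose stationery into the black desk tray: the flat marker in the long pen lane, the eraser in the smallest compartment, the roll of tape in the nearly square middle compartment and the stapler in the largest of those three, each resting flat on the tray's floor and the same way up as now. The mouse, the slide clicker and the USB stick look much like them but are computer things: leave them, and the mug, where they are on the desk.

Things in the scene. Friction and masses are not known exactly. Their poses are not given: they have to be found in the camera images.
- tray: black desk tray with a grey felt floor, fixed, any yaw, 268 (x) x 166 (y) x 20 mm. Origin: centre of underside, z up. Walls 4 mm thick, 20 mm high; floor top at z 4. Compartments, inner bounds in mm: pen lane x -130..130, y -79..-9; beside it, y -5..79, three in a row: smallest x -130..-70, middle (nearly square) x -66..22, largest x 26..130. Empty at the start.
- stapler: compact stapler standing on its base: flat black base plate 80 x 28 x 6 mm, above it a steel staple magazine 14 mm wide and a black top arm 78 x 24 mm whose side faces lie at heights of 25 to 37 mm; 39 mm tall over all, about 100 g. Origin: centre of its underside; x along its length to the front, y across, z up.
- tape: roll of cream masking tape lying flat: outer diameter 48 mm, hole 25 mm (cardboard core), 24 mm high, about 45 g. Origin: centre of its underside; z is the roll's axis, up.
- marker: flat-barrelled text marker lying flat (it does not roll): 111 x 24 x 15 mm, grey barrel, black cap with a pocket clip (17 mm high over the clip), about 25 g. Origin: centre of its underside; x along its length to the capped end, y across its 24 mm width, z up.
- eraser: white eraser in a cardboard sleeve, a block 48 x 24 x 14 mm lying flat, about 22 g. Origin: centre of its underside; x along its length, y across its 24 mm width, z up.
- mouse: black computer mouse, 100 x 58 x 36 mm, with scroll wheel; in use on the desk, stays there. Origin: centre of its underside; x to its front.
- clicker: black hand-held slide clicker (presenter), 106 x 26 x 14 mm, two round grey buttons and a small grey switch on top; looks like the marker; stays there. Origin: centre of its underside; x along its length.
- usb_stick: white USB stick with a bare steel plug, 56 x 20 x 10 mm; looks like the eraser; stays there. Origin: centre of its underside, x to the plug.
- mug: white mug, 80 mm across, 92 mm tall, handle at its +y, standing at the side of the work; stays there. Origin: centre of its underside.
Things that resemble listed ones, but are neither listed nor needed, are in the scene too. What is shaped like the stapler but white is not meant. Leave any blue look-alike of the marker alone.

How it is judged:
At the end, for the whole second after the job is handed in: Marker, eraser, tape and stapler each have their origin inside the bounds of their own compartment, underside within 5 mm of the tray's floor, upright within 0.15 rad, released and at rest; mouse, clicker, USB stick and mug are within 30 mm of where they started (x of marker in the frame of tray between -0.13 and 0.13 m and y of marker in the frame of tray between -0.079 and -0.009 m and z of marker in the frame of tray between 0.001 and 0.009 m and angle between each of marker, eraser, tape, stapler's own z axis and vertical below 0.15 rad and linear speed of each of marker, eraser, tape, stapler below 0.01 m/s and angular speed of each of marker, eraser, tape, stapler below 0.1 rad/s and x of eraser in the frame of tray between -0.13 and -0.07 m and y of eraser in the frame of tray between -0.005 and 0.079 m and z of eraser in the frame of tray between 0.001 and 0.009 m and x of tape in the frame of tray between -0.066 and 0.022 m and y of tape in the frame of tray between -0.005 and 0.079 m and z of tape in the frame of tray between 0.001 and 0.009 m and x of stapler in the frame of tray between 0.026 and 0.13 m and y of stapler in the frame of tray between -0.005 and 0.079 m and z of stapler in the frame of tray between 0.001 and 0.009 m and distance of each of mouse, clicker, usb_stick, mug from where it was at the start of the episode below 0.03 m); the robot touches nothing.
It fails at once if the mouse, clicker, USB stick or mug is picked up, pushed away or knocked over (distance of any of mouse, clicker, usb_stick, mug from where it was at the start of the episode above 0.03 m or angle between any of mouse, clicker, usb_stick, mug's own z axis and vertical above 0.5 rad).
It also fails if it takes over 83 s, if anything falls off the work surface, if the arm or the gripper's body presses on something with over 40 N, if the wrist force passes 120 N, or if a joint passes its speed limit or range.

## Working session

There is one attempt and no reset: what is moved stays moved. The work goes in short steps, Python scripts to look and compute and a shell command to move; the robot and the scene stay as the last step left them, time stands still between calls to the robot, and variables do not carry over. Pictures are saved under pics/ and viewed, about 12 in all and at most 16, crops included, and the job is handed in when it is done.

```bash
ls; mkdir -p pics; python3 - <<'E'
from station import telemetry,cams,arm
import cv2
print(telemetry.observe())
for n in("top","scene","wrist"):
    im=cams.read_camera(n);cv2.imwrite(f"pics/{n}0.png",im[:,:,::-1]);print(n,cams.camera_params(n))
E
```

```text
pics
{'t': 0.0, 'joints': array([-1.28131358e+00,  2.91261882e-01, -1.54100922e-01,  1.12669679e+00,
        4.49771338e-06,  1.43145072e+00]), 'dq': array([ 0.00017328, -0.00155957,  0.00144081, -0.00215835, -0.00037668,
       -0.00046373]), 'effort': array([ 7.52414853e-04, -5.37144542e+01,  3.31368184e+01,  1.61077478e-02,
       -1.41071046e-04,  1.60922940e-05]), 'eef_pos': array([ 0.21815924, -0.47706224,  0.23075134]), 'tcp_rot': array([-6.30020603e-04,  9.77101015e-01,  2.12775016e-01, -4.51285784e-05]), 'ft_force': array([ 0.63283965, -0.06040755, -0.31331617]), 'ft_torque': array([ 0.02540863, -0.01008531, -0.03369887]), 'gripper_width': 0.9998435964124354}
top {'intrinsics': array([[465.47906089,   0.        , 313.11363077],
       [  0.        , 465.47906089, 209.74657229],
       [  0.        ,   0.        ,   1.        ]]), 'k1': -0.10881083086856505, 'camera_from_world': array([[-0.00742269, -0.99971285, -0.02278427,  0.0214398 ],
       [-0.99735223,  0.00904968, -0.07215699,  0.44465118],
       [ 0.07234246,  0.02218834, -0.99713301,  1.387767  ],
       [ 0.      
[... 472 characters left out ...]
880485e-01, -7.56716723e-01,
         1.44766585e+00],
       [ 0.00000000e+00,  0.00000000e+00,  0.00000000e+00,
         1.00000000e+00]])}
wrist {'intrinsics': array([[332.69977983,   0.        , 318.0869671 ],
       [  0.        , 332.69977983, 194.08171609],
       [  0.        ,   0.        ,   1.        ]]), 'k1': -0.025661171166772655, 'hand_eye': array([[-1.05065774e-03, -9.49203340e-01, -3.14661590e-01,
         8.00600744e-02],
       [ 9.99999394e-01, -1.10066014e-03, -1.87719617e-05,
        -7.63962448e-04],
       [-3.28517062e-04, -3.14661419e-01,  9.49203921e-01,
        -1.41844809e-01],
       [ 0.00000000e+00,  0.00000000e+00,  0.00000000e+00,
         1.00000000e+00]])}
```

View pics/top0.png

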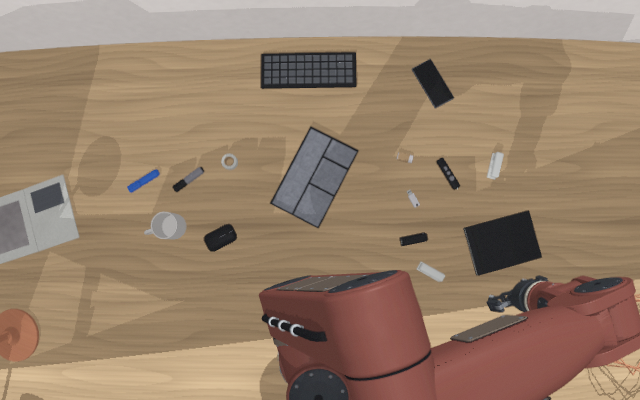

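View pics/scene0.png

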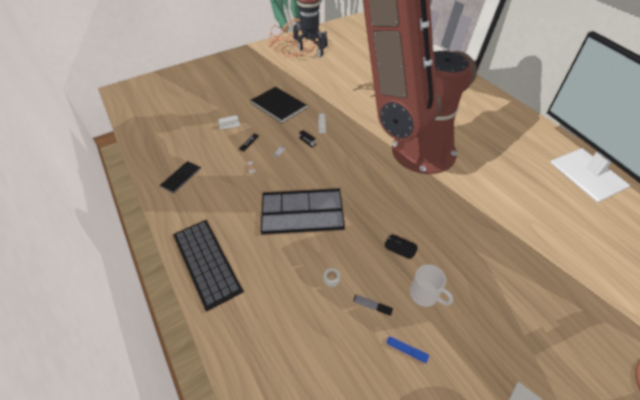

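```bash
cat > geo.py <<'E'
import numpy as np,cv2
from scipy.spatial.transform import Rotation as R
from station import telemetry,cams
def cam(name,st=None):
    p=cams.camera_params(name);K=p["intrinsics"];k1=p["k1"]
    if name=="wrist":
        q=st["tcp_rot"];T=np.eye(4);T[:3,:3]=R.from_quat([q[1],q[2],q[3],q[0]]).as_matrix();T[:3,3]=st["eef_pos"]
        W=T@p["hand_eye"]
    else: W=np.linalg.inv(p["camera_from_world"])
    return K,k1,W
def px2w(c,uv,z):
    K,k1,W=c
    n=cv2.undistortPoints(np.array(uv,float).reshape(-1,1,2),K,np.array([k1,0,0,0.])).reshape(-1,2)
    d=np.c_[n,np.ones(len(n))]@W[:3,:3].T;o=W[:3,3]
    return o+d*((z-o[2])/d[:,2])[:,None]
E
python3 - <<'E'
import cv2
from geo import *
im=cv2.imread("pics/top0.png")
a=cv2.resize(im[140:290,380:540],None,fx=5,fy=4*1,interpolation=cv2.INTER_CUBIC)
a=cv2.resize(im[140:290,380:540],(640,600),interpolation=cv2.INTER_CUBIC)
cv2.imwrite("pics/cropR.png",a)
c=cam("top")
for n,uv,z in[("tape",(229,161),.024),("marker",(188,179),.015),("mark cap",(176,187),.015),("A",(404,156),.01),("B",(413,199),.01),("clicker",(447,173),.014),("C",(413,239),.03),("D",(430,271),.03),("E",(495,165),.03),("mouse",(220,237),.03),("mug",(168,225),.09)]:
    print(n,px2w(c,uv,z).round(3))
print(px2w(c,[(312,127),(358,152),(318,227),(271,202)],.02).round(3))
E
```

```text
tape [[0.596 0.273 0.024]]
marker [[0.543 0.402 0.015]]
mark cap [[0.519 0.44  0.015]]
A [[ 0.608 -0.261  0.01 ]]
B [[ 0.475 -0.286  0.01 ]]
clicker [[ 0.554 -0.391  0.014]]
C [[ 0.354 -0.279  0.03 ]]
D [[ 0.258 -0.328  0.03 ]]
E [[ 0.575 -0.536  0.03 ]]
mouse [[0.364 0.298 0.03 ]]
mug [[0.399 0.438 0.09 ]]
[[ 0.698  0.019  0.02 ]
 [ 0.619 -0.12   0.02 ]
 [ 0.393  0.003  0.02 ]
 [ 0.469  0.145  0.02 ]]
```

View pics/cropR.png

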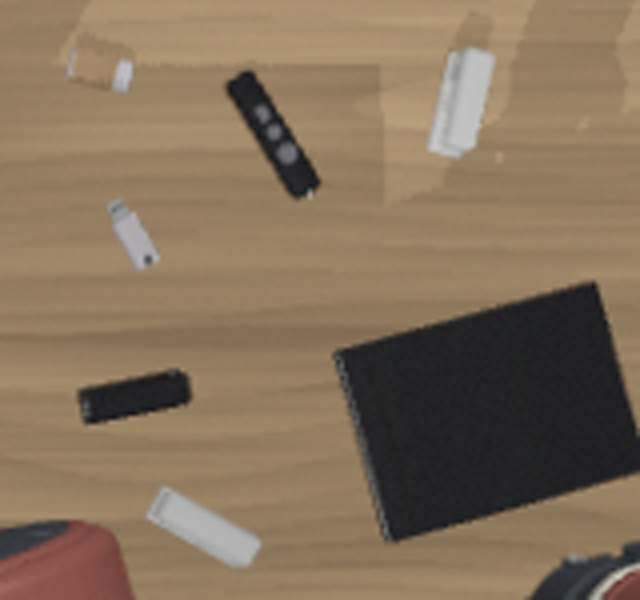

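```bash
python3 - <<'E'
from geo import *
im=cv2.imread("pics/top0.png");c=cam("top")
def rect(box,m,z,name):
    x0,y0,x1,y1=box
    cs,_=cv2.findContours(m[y0:y1,x0:x1].astype(np.uint8),0,2)
    k=max(cs,key=cv2.contourArea)
    p=k.reshape(-1,2)+[x0,y0]
    w=px2w(c,p,z)[:,:2]
    r=cv2.minAreaRect((w*1000).astype(np.float32))
    b=cv2.boxPoints(r);e=b[1]-b[0];f=b[2]-b[1];e=e if np.hypot(*e)>np.hypot(*f) else f
    print(name,np.round(r[0],1),np.round(r[1],1),"yaw",round(float(np.arctan2(e[1],e[0])),3))
I=im.astype(int);mx=I.max(2);R_B=I[:,:,2]-I[:,:,0]
nonwood=(R_B<25)
rect((262,120,368,235),nonwood,.018,"tray")
rect((390,225,440,250),mx<70,.034,"stapler")
rect((165,160,212,198),nonwood,.012,"marker")
rect((215,148,242,175),nonwood,.024,"tape")
rect((430,150,470,195),nonwood,.012,"clicker")
hsv=cv2.cvtColor(im,cv2.COLOR_BGR2HSV);
w=(mx>140)&(R_B<45)
w[:, :]=w
n,l,s,ce=cv2.connectedComponentsWithStats(w[145:172,390:420].astype(np.uint8))
print(s[1:],ce[1:]+[390,145])
for q in ce[1:]: print(px2w(c,q+[390,145],.012).round(3))
E
```

```text
tray [546.2  14.4] [165.  266.3] yaw -0.486
stapler [ 354.7 -279.8] [25.5 80.2] yaw -1.386
marker [543.8 403.4] [ 24.5 110.1] yaw -0.953
tape [594.2 273.1] [50.9 45.3] yaw 0.783
clicker [ 553.2 -395.1] [105.1  25.7] yaw 0.522
[[ 6  7  3  8 14]
 [17  9  7 10 42]] [[397.14285714 156.        ]
 [410.4047619  158.69047619]]
[[ 0.607 -0.24   0.012]]
[[ 0.599 -0.28   0.012]]
```

```bash
cat >> geo.py <<'E'
def go(x,y,z,yaw):
    "print the tool-axes shift (mm) and roll from the present pose to the target"
    s=telemetry.observe();q=s["tcp_rot"];M=R.from_quat([q[1],q[2],q[3],q[0]]).as_matrix()
    y0=np.arctan2(M[1,0],M[0,0]);d=M.T@(np.array([x,y,z])-s["eef_pos"])*1000
    print("t",round(s["t"],2),"pos",s["eef_pos"].round(4),"yaw",round(float(y0),3),"tilt",M[:2,2].round(3),"shift",d.round(1),"roll",round(float((y0-yaw+np.pi)%(2*np.pi)-np.pi),3),"F",s["ft_force"].round(1),"w",round(s["gripper_width"],3),"j6",round(s["joints"][5],2))
def look(name,n):
    s=telemetry.observe();im=cams.read_camera(name)[:,:,::-1].copy();cv2.imwrite(f"pics/{n}.png",im);return im,cam(name,s)
def rect(c,m,z,box=(0,0,640,400),minlen=0):
    x0,y0,x1,y1=box
    cs,_=cv2.findContours(m[y0:y1,x0:x1].astype(np.uint8),0,2)
    p=max(cs,key=cv2.contourArea).reshape(-1,2)+[x0,y0]
    r=cv2.minAreaRect((px2w(c,p,z)[:,:2]*1000).astype(np.float32))
    b=cv2.boxPoints(r);e=b[1]-b[0];f=b[2]-b[1];e=e if np.hypot(*e)>np.hypot(*f) else f
    print("centre",np.round(r[0],1),"size",np.round(r[1],1),"yaw",round(float(np.arctan2(e[1],e[0])%np.pi),3))
E
python3 -m inch '[[0.7,[41,-24.4,0],0],[0.7,[41,-24.4,0],0],[0.7,[41,-24.4,0],0],[0.7,[41,-24.4,0],0],[0.7,[41,-24.4,0],0]]' 40
python3 -m inch '[[0.7,[0,0,12],-0.147],[0.7,[0,0,12],-0.147],[0.7,[0,0,12],-0.147],[0.7,[0,0,12],-0.147],[0.7,[0,0,12],-0.147],[0.7,[0,0,12],-0.147],[0.7,[0,0,12],-0.147],[0.7,[0,0,12],-0.147],[0.7,[0,0,12],-0.147],[0.7,[0,0,0],0]]'
python3 - <<'E'
from geo import *
go(.3547,-.2798,.014,1.756)
im,c=look("wrist","w1")
E
```

```text
t: 0.65
eef_pos: [0.3546, -0.2796, 0.2313]
tcp_rot: [0.0, 0.977, 0.213, 0.0]
ft_force: [1.5, -0.8, 0.9]
gripper_width: 0.697
t: 1.65
eef_pos: [0.3532, -0.2804, 0.122]
tcp_rot: [-0.001, 0.639, 0.769, 0.0]
ft_force: [-0.4, 0.4, -0.3]
gripper_width: 0.702
t 1.65 pos [ 0.3532 -0.2804  0.122 ] yaw 1.754 tilt [-0.002  0.002] shift [  0.    1.8 108. ] roll -0.002 F [-0.4  0.4 -0.3] w 0.702 j6 0.55
```

View pics/w1.png

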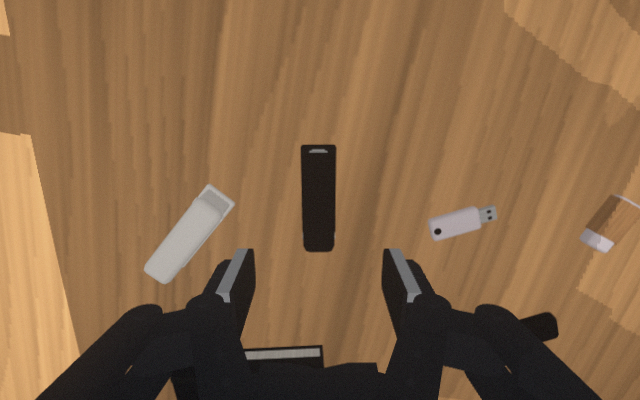

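The wrist view shows the black stapler at (318,198), aligned with the tool, with the white look-alike to its left and the USB stick at its right.

```bash
python3 - <<'E'
from geo import *
im=cv2.imread("pics/w1.png");c=cam("wrist",telemetry.observe())
rect(c,im.max(2)<60,.037,(285,130,355,262))
E
```

```text
centre [ 352.3 -280.2] size [23.7 81.4] yaw 1.751
```

```bash
python3 -m inch '[[0.7,[0,0,28],0],[0.7,[0,0,28],0],[0.7,[0,0,28],0],[0.7,[0,0,26],0],[0.2,[0,0,0],0],[0.1,[0,0,0],0],[0.1,[0,0,0],0],[0.1,[0,0,0],0],[0.1,[0,0,0],0]]' 40
python3 -m inch '[[0.1,[0,0,-30],0],[0.1,[0,0,-40],0],[0.1,[0,0,-10],0]]'
python3 - <<'E'
from geo import *
go(.460,.018,.1,2.656)
E
```

```text
t: 2.6
eef_pos: [0.3547, -0.2821, 0.0145]
tcp_rot: [0.001, 0.64, 0.768, -0.0]
ft_force: [-0.9, 0.5, 9.8]
gripper_width: 0.273
t: 2.9
eef_pos: [0.3556, -0.2829, 0.0971]
tcp_rot: [0.003, 0.64, 0.768, -0.0]
ft_force: [0.1, -0.9, -1.4]
gripper_width: 0.267
t 2.9 pos [ 0.3556 -0.2829  0.0971] yaw 1.752 tilt [ 0.004 -0.004] shift [277.2 156.8  -3.8] roll -0.904 F [ 0.1 -0.9 -1.4] w 0.267 j6 0.56
```

```bash
python3 -m inch '[[0.1,[39.6,22.4,0],0],[0.1,[39.6,22.4,0],0],[0.1,[39.6,22.4,0],0],[0.1,[39.6,22.4,0],0],[0.1,[39.6,22.4,0],0],[0.1,[39.6,22.4,0],0],[0.1,[39.6,22.4,0],0]]'
python3 -m inch '[[0.1,[0,0,0],-0.13],[0.1,[0,0,0],-0.13],[0.1,[0,0,0],-0.13],[0.1,[0,0,0],-0.13],[0.1,[0,0,0],-0.13],[0.1,[0,0,0],-0.13],[0.1,[0,0,0],-0.125],[0.1,[0,0,0],0]]'
python3 - <<'E'
from geo import *
go(.460,.018,.02,2.656)
im,c=look("wrist","w2")
E
```

```text
t: 3.6
eef_pos: [0.4587, 0.0215, 0.0935]
tcp_rot: [0.0, 0.64, 0.768, 0.0]
ft_force: [1.9, -1.2, -0.7]
gripper_width: 0.276
t: 4.4
eef_pos: [0.4583, 0.0196, 0.0934]
tcp_rot: [0.0, 0.239, 0.971, 0.0]
ft_force: [-0.6, -0.9, -0.9]
gripper_width: 0.272
t 4.4 pos [0.4583 0.0196 0.0934] yaw 2.658 tilt [ 0. -0.] shift [-2.3 -0.7 73.4] roll 0.002 F [-0.6 -0.9 -0.9] w 0.272 j6 0.37
```

View pics/w2.png

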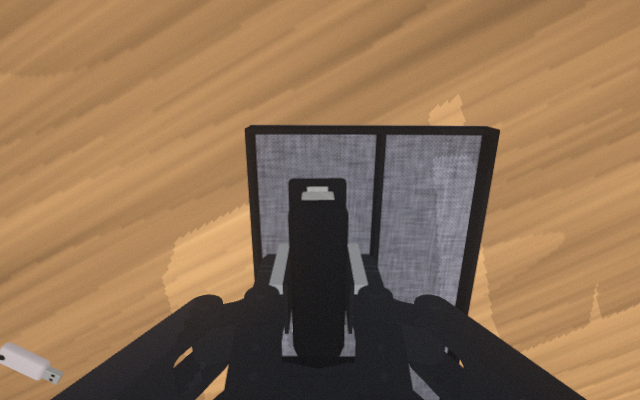

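The stapler is held over the largest compartment, which it lines up with. I'll check the tray against its near corners at (247,127) and (498,129).

```bash
python3 - <<'E'
from geo import *
c=cam("wrist",telemetry.observe())
p=px2w(c,[(247,127),(498,129)],.02)[:,:2];print(p,np.linalg.norm(p[0]-p[1]))
t=np.array([.5462,.0144]);a=2.656;X=np.array([np.cos(a),np.sin(a)]);Y=np.array([-X[1],X[0]])
print(t+.134*X+.083*Y,t+.134*X-.083*Y)
E
```

```text
[[0.38764659 0.00536983]
 [0.46433964 0.14750425]] 0.16150547386953668
[0.3889518  0.00353709] [0.46642941 0.15034724]
```

```bash
python3 -m inch '[[0.1,[-2,0,30],0],[0.1,[0,0,25],0],[0.1,[0,0,15],0],[0.1,[0,0,5],0],[0.1,[0,0,0],0],[0.5,[0,0,0],0],[0.5,[0,0,0],0],[0.5,[0,0,0],0]]'
python3 -m inch '[[0.5,[0,0,-30],0],[0.5,[0,0,-40],0],[0.5,[0,0,-30],0],[0.5,[0,0,0],0]]'
python3 - <<'E'
from geo import *
go(.604,-.262,.12,1.373)
im,c=look("wrist","w3")
E
```

```text
t: 5.25
eef_pos: [0.4604, 0.0187, 0.0186]
tcp_rot: [0.0, 0.24, 0.971, 0.0]
ft_force: [-0.0, -0.4, 0.2]
gripper_width: 0.497
t: 5.65
eef_pos: [0.4629, 0.0184, 0.122]
tcp_rot: [0.003, 0.24, 0.971, 0.0]
ft_force: [-0.2, 0.9, -0.2]
gripper_width: 0.502
t 5.65 pos [0.4629 0.0184 0.122 ] yaw 2.656 tilt [ 0.007 -0.001] shift [-255.6 -182.2    3.2] roll 1.283 F [-0.2  0.9 -0.2] w 0.502 j6 0.37
```

View pics/w3.png

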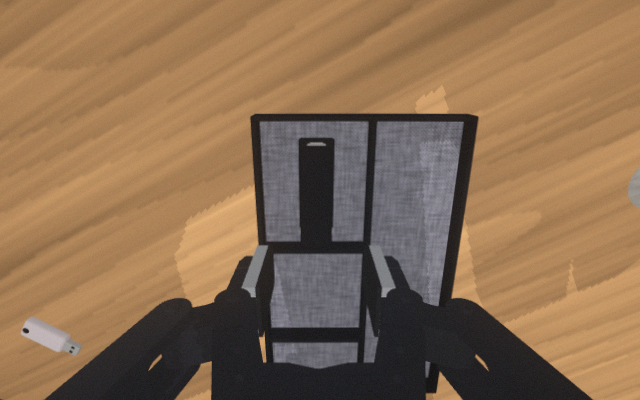

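The stapler stands flat inside the largest compartment (317,190). Next is the eraser.

```bash
python3 -m inch '[[0.6,[-36.5,-26,0],0],[0.6,[-36.5,-26,0],0],[0.6,[-36.5,-26,0],0],[0.6,[-36.5,-26,0],0],[0.6,[-36.5,-26,0],0],[0.6,[-36.5,-26,0],0],[0.6,[-36.5,-26,0],0]]'
python3 -m inch '[[0.6,[0,0,0],0.1425],[0.6,[0,0,0],0.1425],[0.6,[0,0,0],0.1425],[0.6,[0,0,0],0.1425],[0.6,[0,0,0],0.1425],[0.6,[0,0,0],0.1425],[0.6,[0,0,0],0.1425],[0.6,[0,0,0],0.1425],[0.6,[0,0,0],0.1425],[0.6,[0,0,0],0]]'
python3 - <<'E'
from geo import *
go(.604,-.262,.12,1.373)
im,c=look("wrist","w4")
E
```

```text
t: 6.4
eef_pos: [0.6012, -0.2628, 0.1166]
tcp_rot: [-0.001, 0.24, 0.971, 0.0]
ft_force: [1.0, -0.3, 0.2]
gripper_width: 0.599
t: 7.4
eef_pos: [0.6007, -0.2611, 0.1167]
tcp_rot: [-0.001, 0.774, 0.633, -0.0]
ft_force: [-0.2, 0.3, 0.4]
gripper_width: 0.6
t 7.4 pos [ 0.6007 -0.2611  0.1167] yaw 1.372 tilt [-0.002  0.001] shift [-0.3  3.5 -3.3] roll -0.001 F [-0.2  0.3  0.4] w 0.6 j6 1.25
```

View pics/w4.png

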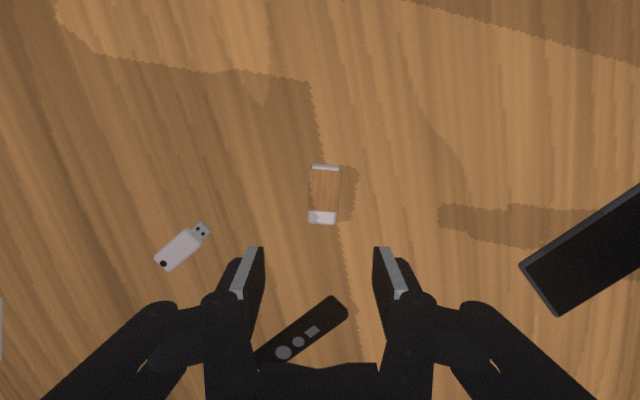

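```bash
python3 - <<'E'
from geo import *
c=cam("wrist",telemetry.observe())
a=px2w(c,[(313,170),(341,171),(336,223),(308,222)],.014)*1000;print(a.round(1));print(a.mean(0),np.linalg.norm(a-np.roll(a,1,0),axis=1))
b=px2w(c,[(312,164),(341,166)],.0)*1000;print(b.round(1))
for e in(a[0]-a[3],a[1]-a[2]):print(np.arctan2(e[1],e[0]))
m=a.mean(0)/1000;go(m[0],m[1],.004,np.arctan2(*(a[0]-a[3])[1::-1]))
E
```

```text
[[ 599.4 -241.4   14. ]
 [ 620.1 -246.2   14. ]
 [ 608.8 -287.6   14. ]
 [ 587.  -282.4   14. ]]
[ 603.83356393 -264.40464276   14.        ] [42.85748859 21.22582962 42.84104105 22.35489328]
[[ 598.7 -239.8    0. ]
 [ 621.  -245.9    0. ]]
1.278029345493187
1.3043915859892272
t 7.45 pos [ 0.6008 -0.2611  0.1169] yaw 1.377 tilt [-0.002  0.001] shift [ -2.7   3.8 112.9] roll 0.099 F [-0.5  0.1 -0.3] w 0.601 j6 1.24
```

```bash
python3 -m inch '[[0.6,[0,4,30],0.085],[0.6,[0,0,30],0],[0.6,[0,0,30],0],[0.6,[0,0,23],0],[0.6,[0,0,0],0],[0.1,[0,0,0],0],[0.1,[0,0,0],0],[0.1,[0,0,0],0],[0.1,[0,0,0],0],[0.1,[0,0,0],0]]' 40
python3 -m inch '[[0.1,[0,0,-20],0],[0.1,[0,0,-40],0],[0.1,[0,0,-30],0],[0.1,[0,0,0],0]]'
python3 - <<'E'
from geo import *
go(.6173,-.065,.1,2.656)
im,c=look("wrist","w5")
E
```

```text
t: 8.45
eef_pos: [0.6063, -0.2628, 0.0069]
tcp_rot: [0.001, 0.799, 0.601, 0.001]
ft_force: [-0.0, 1.1, 6.9]
gripper_width: 0.262
t: 8.85
eef_pos: [0.608, -0.2637, 0.1006]
tcp_rot: [0.004, 0.799, 0.601, 0.002]
ft_force: [0.5, -0.7, 0.9]
gripper_width: 0.269
t 8.85 pos [ 0.608  -0.2637  0.1006] yaw 1.29 tilt [ 0.007 -0.004] shift [ 1.935e+02 -4.620e+01 -1.000e-01] roll -1.366 F [ 0.5 -0.7  0.9] w 0.269 j6 1.33
```

View pics/w5.png

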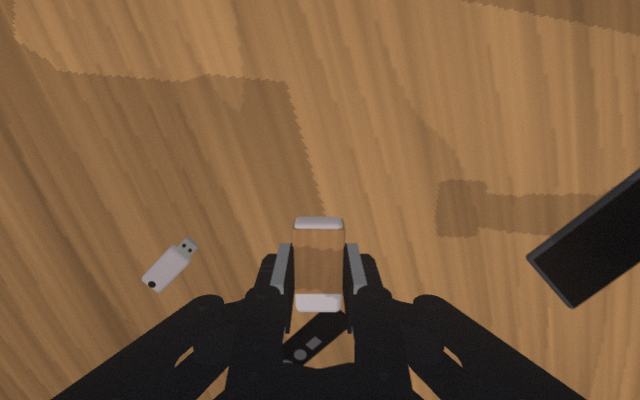

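The eraser (318,264) is held level, near-centred in the pads.

```bash
python3 -m inch '[[0.1,[38.7,-9.2,0],0],[0.1,[38.7,-9.2,0],0],[0.1,[38.7,-9.2,0],0],[0.1,[38.7,-9.2,0],0],[0.1,[38.7,-9.2,0],0]]'
python3 -m inch '[[0.1,[0,0,0],-0.1366],[0.1,[0,0,0],-0.1366],[0.1,[0,0,0],-0.1366],[0.1,[0,0,0],-0.1366],[0.1,[0,0,0],-0.1366],[0.1,[0,0,0],-0.1366],[0.1,[0,0,0],-0.1366],[0.1,[0,0,0],-0.1366],[0.1,[0,0,0],-0.1366],[0.1,[0,0,0],-0.1366]]'
python3 -m inch '[[0.1,[0,0,10],0],[0.1,[0,0,10],0],[0.1,[0,0,0],0]]'
python3 - <<'E'
from geo import *
go(.6173,-.065,.012,2.656)
im,c=look("wrist","w6")
E
```

```text
t: 9.4
eef_pos: [0.614, -0.0619, 0.0943]
tcp_rot: [-0.001, 0.799, 0.601, -0.001]
ft_force: [0.5, 0.5, -0.9]
gripper_width: 0.264
t: 10.4
eef_pos: [0.614, -0.0634, 0.0942]
tcp_rot: [-0.001, 0.238, 0.971, -0.0]
ft_force: [-0.5, -0.2, 0.0]
gripper_width: 0.263
t: 10.7
eef_pos: [0.6131, -0.0632, 0.0728]
tcp_rot: [-0.002, 0.242, 0.97, -0.0]
ft_force: [0.0, 0.9, -0.5]
gripper_width: 0.262
t 10.7 pos [ 0.6131 -0.0632  0.0728] yaw 2.652 tilt [-0.004  0.001] shift [-4.8  0.4 60.8] roll -0.004 F [ 0.   0.9 -0.5] w 0.262 j6 0.27
```

View pics/w6.png

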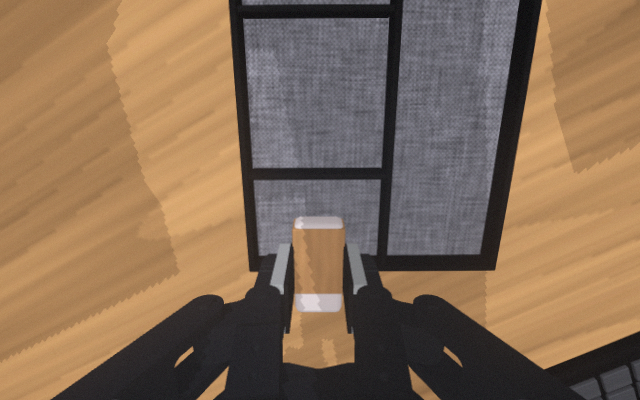

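```bash
python3 - <<'E'
from geo import *
s=telemetry.observe();c=cam("wrist",s)
p=px2w(c,[(250,270),(494,269),(315,174),(238,174),(390,174)],.02)[:,:2]
t=np.array([.5462,.0144]);a=2.656;X=np.array([np.cos(a),np.sin(a)]);Y=np.array([-X[1],X[0]])
print("tray frame",((p-t)@np.c_[X,Y]*1000).round(1), "tcp",((s["eef_pos"][:2]-t)@np.c_[X,Y]*1000).round(1))
q=px2w(c,[(293,222),(344,222),(342,311),(297,311)],.0728+.007)[:,:2]
print(((q-t)@np.c_[X,Y]*1000).round(1))
E
```

```text
tray frame [[-132.2   83.3]
 [-132.4  -80.9]
 [ -65.9   39.2]
 [ -65.8   86.1]
 [ -66.1   -6.3]] tcp [-95.9  37.2]
[[ -72.2   48.4]
 [ -72.2   25.8]
 [-119.2   25.8]
 [-119.2   47.8]]
```

```bash
python3 -m inch '[[0.1,[-2,0,20],0],[0.1,[0,0,20],0],[0.1,[0,0,14],0],[0.1,[0,0,7],0],[0.1,[0,0,0],0],[0.42,[0,0,0],0],[0.42,[0,0,0],0],[0.42,[0,0,0],0]]'
python3 -m inch '[[0.42,[0,0,-30],0],[0.42,[0,0,-40],0],[0.7,[0,0,-30],0],[0.7,[0,0,0],0]]'
python3 - <<'E'
from geo import *
go(.5942,.2731,.12,2.656)
im,c=look("wrist","w7")
E
```

```text
t: 11.55
eef_pos: [0.6172, -0.0646, 0.0151]
tcp_rot: [0.001, 0.241, 0.971, 0.0]
ft_force: [0.3, 0.0, -0.4]
gripper_width: 0.421
t: 11.95
eef_pos: [0.6197, -0.0651, 0.1195]
tcp_rot: [0.004, 0.241, 0.971, 0.0]
ft_force: [-0.4, -0.9, 0.9]
gripper_width: 0.698
t 11.95 pos [ 0.6197 -0.0651  0.1195] yaw 2.655 tilt [ 0.008 -0.002] shift [180.6 287.1  -1.3] roll -0.001 F [-0.4 -0.9  0.9] w 0.698 j6 0.26
```

View pics/w7.png

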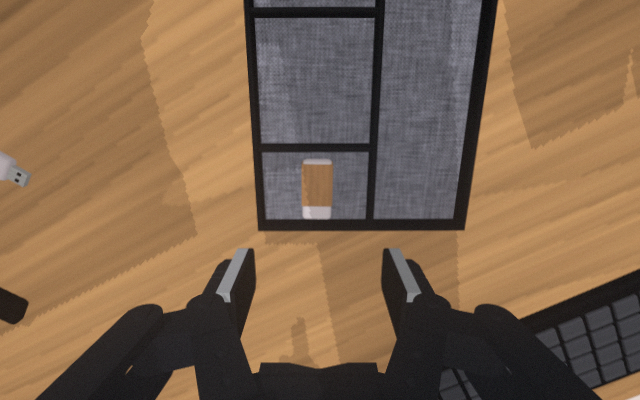

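```bash
python3 - <<'E'
from geo import *
s=telemetry.observe();c=cam("wrist",s)
t=np.array([.5462,.0144]);a=2.656;X=np.array([np.cos(a),np.sin(a)]);Y=np.array([-X[1],X[0]])
f=lambda uv,z:print(((px2w(c,uv,z)[:,:2]-t)@np.c_[X,Y]*1000).round(1).tolist())
f([(317,159),(317,219),(302,219),(331,219)],.018);f([(317,159)],.004);f([(317,219)],.024);f([(262,230),(463,230),(315,147)],.02)
im=cv2.imread("pics/w7.png");cv2.imwrite("pics/w7c.png",cv2.resize(im[140:240,250:390],None,fx=5,fy=5,interpolation=cv2.INTER_CUBIC))
E
```

```text
[[-72.0, 37.3], [-119.9, 37.4], [-119.8, 49.1], [-119.9, 26.5]]
[[-75.2, 37.3]]
[[-117.3, 37.4]]
[[-128.3, 80.6], [-128.8, -77.8], [-62.8, 38.7]]
```

View pics/w7c.png

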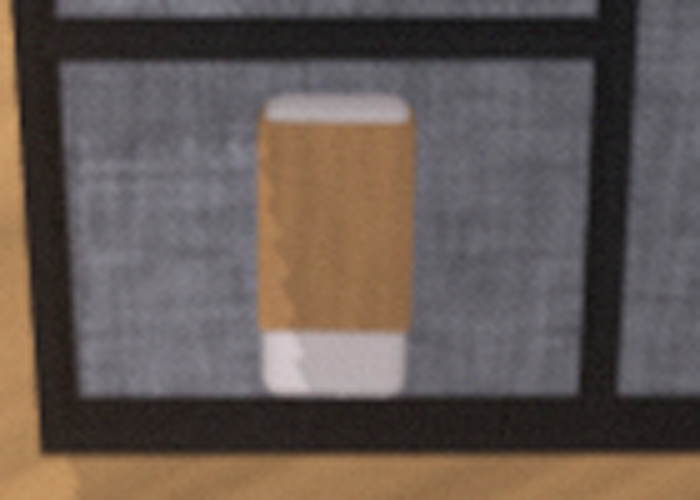

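The eraser lies flat in the smallest compartment: both ends are inside the walls and its length reads 48 mm at its top height. Next is the tape.

```bash
python3 -m inch '[[0.9,[22.6,35.9,0],0],[0.9,[22.6,35.9,0],0],[0.9,[22.6,35.9,0],0],[0.9,[22.6,35.9,0],0],[0.9,[22.6,35.9,0],0],[0.9,[22.6,35.9,0],0],[0.9,[22.6,35.9,0],0],[0.9,[22.6,35.9,0],0],[0.9,[0,0,0],0]]'
python3 - <<'E'
from geo import *
go(.5942,.2731,.006,2.656)
im,c=look("wrist","w8")
I=im.astype(int);m=((I[:,:,2]-I[:,:,0])<60)&(I.max(2)>120)
cv2.imwrite("pics/m8.png",m*255)
rect(c,m,.024,(260,120,380,250))
E
```

```text
t: 12.9
eef_pos: [0.5894, 0.2787, 0.1131]
tcp_rot: [-0.001, 0.238, 0.971, 0.0]
ft_force: [0.7, -0.8, 0.1]
gripper_width: 0.899
t 12.9 pos [0.5894 0.2787 0.1131] yaw 2.66 tilt [-0.001  0.001] shift [ -7.1  -2.8 107.1] roll 0.004 F [ 0.7 -0.8  0.1] w 0.899 j6 0.81
centre [591.3 274.9] size [47.7 52.7] yaw 2.659[ WARN:0@0.792] global loadsave.cpp:1063 imwrite_ Unsupported depth image for selected encoder is fallbacked to CV_8U.
```

View pics/w8.png

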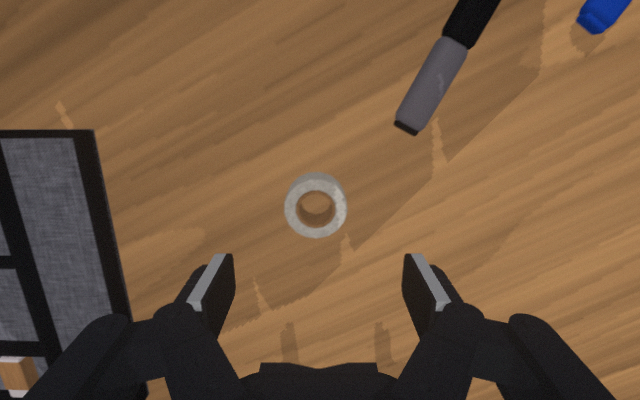

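```bash
python3 - <<'E'
from geo import *
c=cam("wrist",telemetry.observe());a=px2w(c,[(316,207.5),(285,208),(347,208),(316,239)],.024);print(a.round(4))
go(a[0,0],a[0,1],.010,2.656)
E
```

```text
[[0.5933 0.2723 0.024 ]
 [0.583  0.2518 0.024 ]
 [0.6044 0.2925 0.024 ]
 [0.6161 0.2603 0.024 ]]
t 12.95 pos [0.5897 0.2763 0.113 ] yaw 2.659 tilt [-0.001 -0.   ] shift [ -5.2  -1.8 103. ] roll 0.003 F [ 0.1 -0.4 -0.7] w 0.9 j6 0.81
```

```bash
python3 -m inch '[[0.9,[-5,-2,30],0],[0.9,[0,0,30],0],[0.9,[0,0,25],0],[0.9,[0,0,18],0],[0.9,[0,0,0],0],[0.3,[0,0,0],0],[0.3,[0,0,0],0],[0.3,[0,0,0],0],[0.3,[0,0,0],0],[0.3,[0,0,0],0]]' 30
python3 -m inch '[[0.3,[0,0,-20],0],[0.3,[0,0,-40],0],[0.3,[0,0,-20],0],[0.3,[0,0,0],0]]'
python3 - <<'E'
from geo import *
go(.5483,-.0286,.09,2.656)
im,c=look("wrist","w9")
E
```

```text
t: 13.95
eef_pos: [0.5955, 0.2699, 0.0129]
tcp_rot: [0.001, 0.241, 0.971, 0.0]
ft_force: [0.5, -1.5, 7.3]
gripper_width: 0.54
t: 14.35
eef_pos: [0.5969, 0.2707, 0.0955]
tcp_rot: [0.003, 0.241, 0.971, 0.002]
ft_force: [-0.1, 0.8, -0.9]
gripper_width: 0.54
t 14.35 pos [0.5969 0.2707 0.0955] yaw 2.655 tilt [0.006 0.002] shift [ -96.9 -287.3    4.5] roll -0.001 F [-0.1  0.8 -0.9] w 0.54 j6 0.8
```

```bash
python3 -m inch '[[0.3,[-13.6,-41,0],0],[0.3,[-13.6,-41,0],0],[0.3,[-13.6,-41,0],0],[0.3,[-13.6,-41,0],0],[0.3,[-13.6,-41,0],0],[0.3,[-13.6,-41,0],0],[0.3,[-13.6,-41,0],0],[0.3,[0,0,0],0],[0.3,[0,0,0],0]]'
python3 - <<'E'
from geo import *
go(.5483,-.0286,.017,2.656)
im,c=look("wrist","w10")
E
```

```text
t: 15.3
eef_pos: [0.5438, -0.0291, 0.0905]
tcp_rot: [-0.001, 0.242, 0.97, 0.0]
ft_force: [-0.1, 0.4, -0.7]
gripper_width: 0.539
t 15.3 pos [ 0.5438 -0.0291  0.0905] yaw 2.653 tilt [-0.001  0.001] shift [-3.9  2.5 73.5] roll -0.003 F [-0.1  0.4 -0.7] w 0.539 j6 0.3
```

View pics/w10.png

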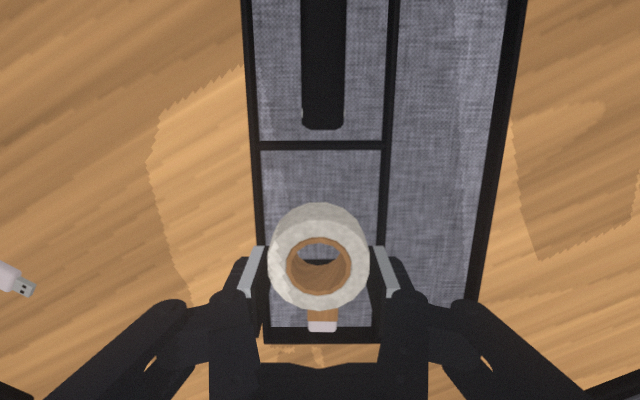

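```bash
python3 - <<'E'
from geo import *
s=telemetry.observe();c=cam("wrist",s)
a=-2.653;p=px2w(c,[(262,145),(385,145),(320,145),(265,338),(380,338)],.02)[:,:2]-s["eef_pos"][:2]
q=s["tcp_rot"];M=R.from_quat([q[1],q[2],q[3],q[0]]).as_matrix()[:2,:2]
print((p@M*1000).round(1))
E
```

```text
[[  44.7  -36.2]
 [  44.6   42.8]
 [  44.7    1. ]
 [-108.1  -42.3]
 [-108.1   48.5]]
```

```bash
python3 -m inch '[[0.3,[-2.5,3,20],0],[0.3,[0,0,20],0],[0.3,[0,0,17],0],[0.3,[0,0,10],0],[0.3,[0,0,6],0],[0.3,[0,0,0],0],[0.62,[0,0,0],0],[0.62,[0,0,0],0],[0.62,[0,0,0],0]]'
python3 -m inch '[[0.62,[0,0,-10],0],[0.62,[0,0,-20],0],[0.62,[0,0,-40],0],[0.62,[0,0,-30],0],[0.6,[0,0,0],0]]'
python3 - <<'E'
from geo import *
go(.5438,.4034,.12,2.189)
im,c=look("wrist","w11")
E
```

```text
t: 16.25
eef_pos: [0.5486, -0.027, 0.0189]
tcp_rot: [0.001, 0.241, 0.971, 0.0]
ft_force: [-0.4, -0.1, 0.1]
gripper_width: 0.622
t: 16.75
eef_pos: [0.5511, -0.0275, 0.1233]
tcp_rot: [0.004, 0.241, 0.971, 0.0]
ft_force: [0.7, -0.1, -0.1]
gripper_width: 0.6
t 16.75 pos [ 0.5511 -0.0275  0.1233] yaw 2.655 tilt [ 0.008 -0.001] shift [207.8 377.5   2.6] roll 0.466 F [ 0.7 -0.1 -0.1] w 0.6 j6 0.3
```

View pics/w11.png

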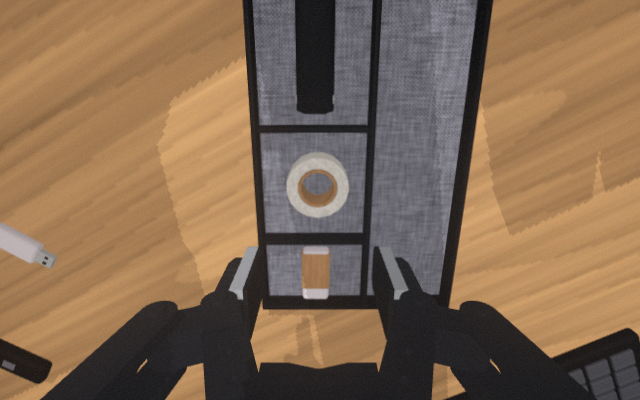

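The tape lies flat in the middle compartment (317,185), with the eraser and stapler undisturbed. The marker is last.

```bash
python3 -m inch '[[0.6,[23.1,42,0],0],[0.6,[23.1,42,0],0],[0.6,[23.1,42,0],0],[0.6,[23.1,42,0],0],[0.6,[23.1,42,0],0],[0.6,[23.1,42,0],0],[0.6,[23.1,42,0],0],[0.6,[23.1,42,0],0],[0.6,[23.1,42,0],0]]'
python3 -m inch '[[0.6,[0,0,0],0.1165],[0.6,[0,0,0],0.1165],[0.6,[0,0,0],0.1165],[0.6,[0,0,0],0.1165],[0.6,[0,0,0],0],[0.6,[0,0,0],0]]'
python3 - <<'E'
from geo import *
go(.5438,.4034,.004,2.189)
im,c=look("wrist","w12")
I=im.astype(int);m=((I[:,:,2]-I[:,:,0])<25)
rect(c,m,.014,(250,100,390,250))
E
```

```text
t: 17.7
eef_pos: [0.5401, 0.4061, 0.1176]
tcp_rot: [-0.0, 0.241, 0.971, -0.0]
ft_force: [1.3, 0.2, -0.7]
gripper_width: 0.6
t: 18.3
eef_pos: [0.5407, 0.4042, 0.1178]
tcp_rot: [-0.0, 0.457, 0.89, -0.0]
ft_force: [0.2, -0.5, -0.3]
gripper_width: 0.601
t 18.3 pos [0.5407 0.4042 0.1178] yaw 2.193 tilt [-0.001 -0.   ] shift [ -2.5   2.2 113.8] roll 0.004 F [ 0.2 -0.5 -0.3] w 0.601 j6 1.48
centre [539.7 407.5] size [ 22.8 101.4] yaw 2.186
```

View pics/w12.png

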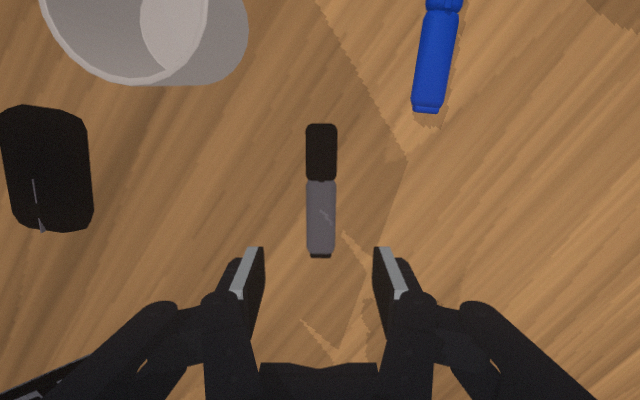

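```bash
python3 -m inch '[[0.6,[-2,1.5,30],0],[0.6,[0,0,30],0],[0.6,[0,0,30],0],[0.6,[0,0,23],0],[0.6,[0,0,0],0],[0.1,[0,0,0],0],[0.1,[0,0,0],0],[0.1,[0,0,0],0],[0.1,[0,0,0],0],[0.1,[0,0,0],0]]' 30
python3 -m inch '[[0.1,[0,0,-20],0],[0.1,[0,0,-40],0],[0.1,[0,0,-30],0],[0.1,[0,0,0],0],[0.1,[0,0,0],0]]'
python3 - <<'E'
from geo import *
go(.565,.0545,.1,2.656)
E
```

```text
t: 19.35
eef_pos: [0.5445, 0.4043, 0.0071]
tcp_rot: [0.001, 0.458, 0.889, 0.001]
ft_force: [-0.1, -0.6, 6.9]
gripper_width: 0.273
t: 19.85
eef_pos: [0.5439, 0.404, 0.0964]
tcp_rot: [0.001, 0.458, 0.889, 0.001]
ft_force: [-0.7, -0.4, -1.1]
gripper_width: 0.267
t 19.85 pos [0.5439 0.404  0.0964] yaw 2.189 tilt [0.002 0.001] shift [-297.  -185.5   -3.9] roll -0.467 F [-0.7 -0.4 -1.1] w 0.267 j6 1.48
```

```bash
python3 -m inch '[[0.1,[-37.1,-23.2,0],0],[0.1,[-37.1,-23.2,0],0],[0.1,[-37.1,-23.2,0],0],[0.1,[-37.1,-23.2,0],0],[0.1,[-37.1,-23.2,0],0],[0.1,[-37.1,-23.2,0],0],[0.1,[-37.1,-23.2,0],0],[0.1,[-37.1,-23.2,0],0]]'
python3 -m inch '[[0.1,[0,0,0],-0.1165],[0.1,[0,0,0],-0.1165],[0.1,[0,0,0],-0.1165],[0.1,[0,0,0],-0.1165],[0.1,[0,0,0],0],[0.1,[0,0,0],0]]'
python3 - <<'E'
from geo import *
go(.565,.0545,.012,2.656)
im,c=look("wrist","w13")
E
```

```text
t: 20.65
eef_pos: [0.5631, 0.0526, 0.0942]
tcp_rot: [-0.001, 0.458, 0.889, -0.0]
ft_force: [0.7, -0.2, 0.0]
gripper_width: 0.27
t: 21.25
eef_pos: [0.5636, 0.0543, 0.0945]
tcp_rot: [-0.001, 0.242, 0.97, -0.0]
ft_force: [-0.3, 0.0, 0.3]
gripper_width: 0.269
t 21.25 pos [0.5636 0.0543 0.0945] yaw 2.652 tilt [-0.001  0.   ] shift [-1.3  0.9 82.5] roll -0.004 F [-0.3  0.   0.3] w 0.269 j6 0.46
```

View pics/w13.png

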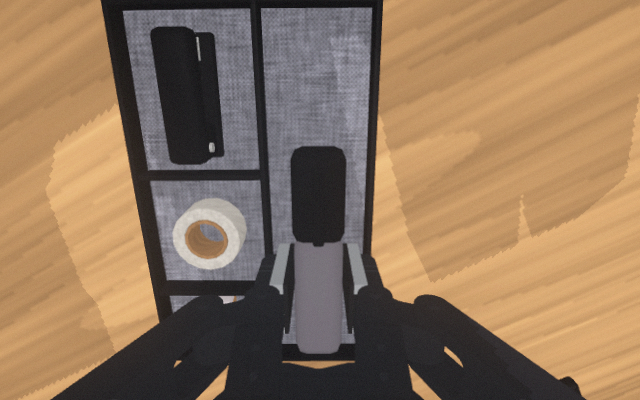

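The marker is held level, with its centreline (319) on the pen lane's centre between the edges at 265 and 373.

```bash
python3 -m inch '[[0.1,[0,0,25],0],[0.1,[0,0,25],0],[0.1,[0,0,17],0],[0.1,[0,0,10],0],[0.1,[0,0,5],0],[0.1,[0,0,0],0],[0.36,[0,0,0],0],[0.36,[0,0,0],0],[0.36,[0,0,0],0]]'
python3 -m inch '[[0.36,[0,0,-10],0],[0.36,[0,0,-30],0],[0.36,[0,0,-40],0],[0.36,[0,0,-50],0],[0.36,[-40,0,-10],0],[0.36,[-40,0,0],0],[0.36,[0,0,0],0],[0.36,[0,0,0],0],[0.36,[0,0,0],0]]'
python3 - <<'E'
from geo import *
go(.565,.0545,.012,2.656)
im,c=look("wrist","w14");t,_=look("top","t14")
I=t.astype(int)
ct=cam("top");
for n,m,z,b in[("mouse",I.max(2)<70,.03,(195,215,245,260)),("clicker",(I[:,:,2]-I[:,:,0])<25,.012,(430,150,470,195)),("usb",(I[:,:,2]-I[:,:,0])<30,.01,(403,188,423,212)),("mug",(I[:,:,2]-I[:,:,0])<30,.09,(140,205,192,245))]:
    print(n);rect(ct,m,z,b)
    J=cv2.imread("pics/top0.png").astype(int);rect(ct,(J.max(2)<70) if n=="mouse" else (J[:,:,2]-J[:,:,0])<(25 if n=="clicker" else 30),z,b)
E
```

```text
t: 22.2
eef_pos: [0.5648, 0.0542, 0.014]
tcp_rot: [0.001, 0.241, 0.971, 0.0]
ft_force: [0.3, 0.6, 0.7]
gripper_width: 0.362
t: 23.1
eef_pos: [0.6341, 0.0172, 0.1535]
tcp_rot: [-0.0, 0.241, 0.971, 0.0]
ft_force: [-0.1, 0.3, -0.6]
gripper_width: 0.361
t 23.1 pos [0.6341 0.0172 0.1535] yaw 2.655 tilt [-0.001  0.   ] shift [ 78.4   0.7 141.5] roll -0.001 F [-0.1  0.3 -0.6] w 0.361 j6 0.4
mouse
centre [364.2 298. ] size [54.  94.8] yaw 2.026
centre [363.8 297.5] size [54.8 94.9] yaw 2.056
clicker
centre [ 553.  -394.7] size [105.1  25.9] yaw 0.534
centre [ 553.2 -395.1] size [105.1  25.7] yaw 0.522
usb
centre [ 478.3 -284.2] size [55.6 22. ] yaw 0.444
centre [ 478.3 -284.2] size [55.6 22. ] yaw 0.444
mug
centre [398.  444.3] size [117.7  80.9] yaw 1.325
centre [398.  444.3] size [117.7  80.9] yaw 1.325
```

The viewer's limit is reached, so I'll check the marker by numbers: its cap should be a dark blob standing apart from the walls.

```bash
python3 - <<'E'
from geo import *
im=cv2.imread("pics/w14.png");c=cam("wrist",telemetry.observe())
t=np.array([.5462,.0144]);a=2.656;X=np.array([np.cos(a),np.sin(a)]);Y=np.array([-X[1],X[0]])
n,l,s,ce=cv2.connectedComponentsWithStats((im.max(2)<55).astype(np.uint8))
for i in range(1,n):
    x,y,w,h,A=s[i]
    if A>200:
        p=(px2w(c,[(x,y),(x+w,y+h)],.019)[:,:2]-t)@np.c_[X,Y]*1000
        print(s[i],p.round(1).tolist())
E
```

```text
[ 148    0  222  242 8769] [[66.2, 83.0], [-132.4, -91.0]]
[ 186    0   50   44 1871] [[65.8, 54.5], [35.2, 19.4]]
[ 303   12   31   60 1780] [[57.1, -32.3], [14.7, -55.9]]
[   50   244   537   156 40069] [[-135.1, 208.4], [-332.9, -349.1]]
```

```bash
python3 -c "
from station import arm;print(arm.finish_job())"
```

```text
the job is handed in; nothing more can be done
None
```

I put the stapler, eraser, tape and marker into their compartments and handed the job in at about 23 s of the 83 s allowed; no verdict was reported.

**Stapler, eraser and tape:** wrist pictures taken after each release showed all three flat in their own compartments. The eraser is about 5 mm clear of the end wall.

**Marker:** I could not view the last picture because the 16-picture limit was reached. I checked it by numbers only. The cap lies in the pen lane at x 15..57 and y -32..-56 mm, and its 24 mm width matches a marker lying flat.

**Things to leave alone:** before and after measurements from the top camera put the mouse, clicker, USB stick and mug within 1 mm of where they started.

**Disagreements:** the tray's position differed by 2–3 mm between the top and wrist cameras. One wrist reading was about 5 mm off, probably because the arm had not settled. Both were within the compartments' clearances.

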